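# Set the serving stand's telescopic leg

## Robot

A 7-joint arm with a two-finger parallel gripper is mounted at the origin on the work surface. World frame = base frame: x ahead of the robot, y to its left, z up, the work surface at z = 0. Lengths are in m, angles in rad, forces in N, time in s.
With the tool pointing down it reaches from about 0.425 to 0.875 m from the base axis. Payload 8.4 kg.
Tool frame: the origin (TCP) lies at the very end of the fingers, on their centre line; the grasp point (between the pads) lies 19 mm behind it; z points along the fingers, y is the direction in which the jaws open and shut (so a half turn about z gives the same grasp; the last joint's range is limited). The gripper opens to 85 mm and grips with 20 to 120 N. Pads are 22 mm wide; open, the fingers measure 114 mm over their backs; the gripper's body (76 mm by 85 mm) begins 54 mm behind the grasp point. The pads swing forward as they close: fully open they stand 13 mm farther back than shut.
Start: joints at [1.21, 0.333, 0.04, 1.465, -0.013, 1.343, -0.059], TCP at [0.168, -0.628, 0.231] pointing down, gripper open.
Joint ranges: [-2.58, 2.58], [-0.38, 2.09], [-1.3, 1.39], [0.25, 2.4], [-1.5, 4.64], [0.08, 2.09], [-2.65, 2.65]. Speed limits (rad/s): [2.22, 2.22, 2.79, 2.79, 3.14, 3.14, 3.14].

## Interface

Orientations are given as a unit quaternion [x, y, z, w].
In Python, from plant import ctrl, claw, planner, cams gives the robot as it stands. Calls block until the motion is done:
- ctrl.move_pose(position, orientation): joint-space move of the TCP to a pose.
- ctrl.move_l(position, rotation=None, rate=0.15): straight line of the TCP; rotation=None keeps the orientation; rate is the mean speed in m/s.
- ctrl.goto_joints(angles): joint-space move.
- claw.set_gripper(opening): opening from 0.0 (shut) to 1.0 (fully open); the grip force is fixed at half the most; returns when the fingers have stopped.
- ctrl.hold(seconds).
- planner.ik(position, orientation): joint angles nearest the present ones, or None.
- ctrl.observe(): the state.
- cams.grab_frame(name): name is "scene" or "top" or "wrist"; returns (picture, depth): 420x560x3 uint8, red, green, blue; 420x560 float32, m along the optical axis (not along the pixel's ray), 0 where there is no reading.
- cams.calibration(name): a dict with "fov_y" (degrees; the focal length in pixels is half the picture's height over the tangent of half this angle, whatever the lens; pixels are square), "cx", "cy" (the principal point, pixels), "rvec" (rotation vector, rad) and "tvec" (3), from world to camera coordinates, as OpenCV has them. Camera axes: x right, y down, z forward; pixel columns grow to the right and rows downward; lengths in m; the calibration is good to about 2 mm. A picture is of the moment at which its call begins: read the wrist's pose just before it. calibration takes no time and is no camera call; for the wrist camera it gives the pose at the moment of the call.
A pose or a line that the arm cannot do raises ctrl.PlanningError and nothing moves.
- ctrl.close_job(): hands the job in, once; it reports no verdict.
The state is a dict: "t": time; "q": joint angles; "joint_vel": joint speeds; "joint_torque": joint torques, N m; "tcp_pos": TCP position; "ee_rot": TCP orientation; "force": force on the tool from outside, world axes, zero at the start; "torque": the same for the moment, N m; "width": opening from 0.0 (shut) to 1.0 (fully open).
Only numpy, scipy, OpenCV 4.12 (cv2) and the standard library are available. Lean on these libraries where they do the work, as an engineer would, in place of code of your own. Each camera call takes 0.05 s, during which the arm holds its last target. There are 200 camera calls.

## Task

Slip the orange foot ring over the upright post at the end of the stand's sliding leg, right down onto its seat, and let the ring go. Then draw the leg out against its return spring until its pointer stands at the red mark and, holding it there, press the red cam lever closed flat against the grip block, closing it only while the leg is at the mark. Finish while still holding: the gripper keeps squeezing the closed lever against the grip block, with the leg at the mark and the ring still on its post; leave the other things on the table where they are.

Things in the scene. Friction and masses are not known exactly. Their poses are not given: they have to be found in the camera images.
- frame: grey flat frame fixed to the table, 8 mm high, with a 28 mm square tube out of which the leg slides. Origin on the table under the tube's mouth; x along the leg, outward (the way it is drawn out), y across it, z up. Sizes in the other entries are in mm along these axes from this origin (z from the table), for the leg fully in; grip, crossbar, lever, pointer and post move with the leg in +x.
- leg (a joint): how far the sliding leg is drawn out, m: 0 fully in (where its spring holds it at the start), 0.13 at its outer stop. The spring pulls it back with about 3 N at 0 to 5 N at 0.13: let go, it slides in again.
- grip_base (a point): hand grip on the leg. Grey upright block: x 20 to 74, y -8 to +8, z 30 to 75. Beyond it an upright aluminium crossbar: x 80 to 90, y -55 to +55, z 25 to 65; a finger beside the block moving in +x bears on its inner face (x = 80) and draws the leg out. This point: the frame origin moved with the leg, axes as the frame.
- grip_center (a point): centre of the grip block in plan (x = 47, y = 0), at z = 55 mm; axes as the frame's.
- lever (a joint): angle of the red cam lever, rad: 0 closed, flat along the +y face of the grip block; grows as it swings out, to 0.5 fully open. It pivots on an upright pin at x = 24, y = 12.5 mm; it stays where it is left, and takes about 2 N at its tip to move.
- lever_pin (a point): red blade of the cam lever: 50 mm long from the pivot pin, 7 thick, z 40 to 68. This point is on the pin at z = 54; x axis runs along the blade to its tip. Closed, its tip is at x = 74 and its outer face at y = +16 (block and blade together 24 mm thick). Fully open (0.5 rad) the tip's outer edge is at y = +40.
- lever_tip (a point): tip of the red lever blade, mid thickness, at z = 54 mm.
- pointer (a point): end of the leg's pointer, a small black finger with a white line at the -y end of the crossbar (x = 85, y = -68, z = 30 mm). Moves with the leg.
- mark_center (a point): centre of the red mark, a small bar (5 mm in x, 24 in y, 4 high) across the 10 mm high white scale strip on the frame's -y side (y = -86); axes as the frame's. The leg is at the mark when pointer and mark have the same x along the frame.
- post (a point): foot of the upright steel post on the leg (x = 150, y = 0, z = 35 mm): the middle of the round black seat (36 mm across) on which the ring must rest. The post is 16 mm thick and rises 41 mm above this point, with a tapered tip.
- ring_center (a point): centre, half-way up, of the loose orange foot ring: 48 mm outside, 25 mm bore, 24 mm high, 50 g; lies flat on the table. On its seat its centre is 12 mm above post.
- jar: small glass jar, 52 mm across, 70 mm tall; a bystander. Origin: centre of its underside.
- cup: blue cup, 68 mm across, 75 mm tall; a bystander. Origin: centre of its underside.
- mustard: yellow squeeze bottle with a red cap, 60 mm across, 170 mm tall; a bystander. Origin: centre of its underside.
- can: tin can, 66 mm across, 100 mm tall; a bystander. Origin: centre of its underside.
- spice: amber spice jar with a green cap, 46 mm across, 90 mm tall; a bystander. Origin: centre of its underside.
- brush: brush lying on the table; a bystander. Origin: near its middle.
- ring: the orange foot ring itself; origin: centre of its underside.
There are look-alikes about, which are no part of the job. Of the things like the ring, leave any that is yellow; of the rest the smaller one is meant.

How it is judged:
By the outcome, as a careful person would: the job done as asked, in the order asked, and still so for the second after the job is handed in, while the arm keeps its last pose, push and grip.
It also fails if it takes over 54 s, if anything falls off the work surface, if the arm or the gripper's body presses on something with over 40 N, if the wrist force passes 120 N, or if a joint passes its speed limit or range.

## Working session

There is one attempt and no reset: what is moved stays moved. The work goes in short steps, each a Python script; the robot and the scene stay as the last script left them, time stands still between calls to the robot, and variables do not carry over. Pictures are saved under pics/ and viewed, about 8 in all and at most 12, crops included, and the job is handed in when it is done.

```bash
ls; mkdir -p pics; cat > h.py <<'E'
import numpy as np, cv2
from plant import ctrl, claw, planner, cams
def cal(n):
    c=cams.calibration(n); f=210/np.tan(np.radians(c["fov_y"])/2)
    R=cv2.Rodrigues(np.array(c["rvec"],float))[0]; return f,c["cx"],c["cy"],R,np.array(c["tvec"],float).ravel()
def onplane(c,u,v,z):
    f,cx,cy,R,t=c; d=R.T@np.array([(u-cx)/f,(v-cy)/f,1]); o=-R.T@t; return o+d*(z-o[2])/d[2]
def cloud(c,D):
    f,cx,cy,R,t=c; v,u=np.mgrid[:420,:560]; P=np.stack([(u-cx)/f*D,(v-cy)/f*D,D],-1)
    P=(P-t)@R; P[D<=0]=np.nan; return P
def grab(n):
    c=cal(n); p,D=cams.grab_frame(n); return c,p,D
def save(n,p): cv2.imwrite("pics/"+n,cv2.cvtColor(p,cv2.COLOR_RGB2BGR))
E
python3 - <<'E'
from h import *
o=ctrl.observe(); print({k:np.round(v,3) for k,v in o.items()})
for n in("top","scene"):
    c,p,D=grab(n); np.savez(n,p=p,D=D); save(n+"0.png",p); print(n,cams.calibration(n),(D>0).mean())
E
```

```text
pics
{'t': np.float64(0.0), 'q': array([ 1.21 ,  0.334,  0.04 ,  1.466, -0.013,  1.343, -0.059]), 'joint_vel': array([ 0.   ,  0.002,  0.001, -0.001,  0.   , -0.   ,  0.002]), 'joint_torque': array([ 1.0000e-03, -6.5856e+01,  1.3660e+00, -4.0556e+01,  1.7000e-02,
        1.3000e-02, -0.0000e+00]), 'tcp_pos': array([ 0.168, -0.627,  0.23 ]), 'ee_rot': array([ 0.991,  0.131, -0.   , -0.001]), 'force': array([ 0.002, -0.003, -0.954]), 'torque': array([-0.006, -0.032,  0.018]), 'width': np.float64(1.003)}
top {'fov_y': 50.490023333108475, 'cx': 273.6737581641171, 'cy': 206.852298598788, 'rvec': array([ 2.10047924, -2.13435844,  0.1920296 ]), 'tvec': array([0.02333442, 0.54129263, 1.23757296])} 0.9959566326530612
scene {'fov_y': 51.4037640823237, 'cx': 269.2018206763587, 'cy': 204.76949916997694, 'rvec': array([ 2.06187609,  0.70040318, -0.36327821]), 'tvec': array([-0.42295529, -0.12666815,  1.33910879])} 0.9958418367346938
```

View pics/top0.png

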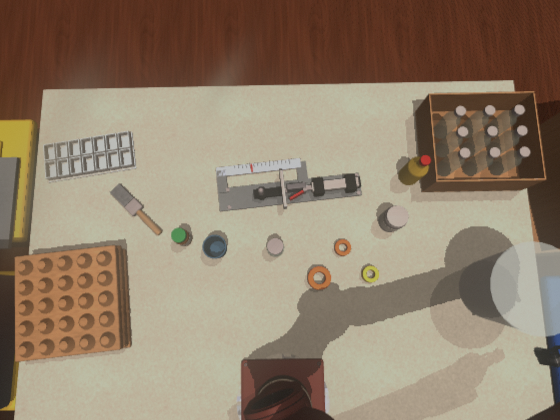

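View pics/scene0.png

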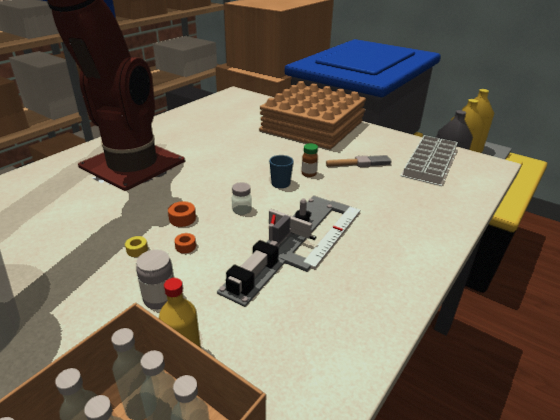

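Top view (picture 1) and scene view (picture 2). Ring candidates in the top view are the large orange ring (319,278), the small orange ring (342,247) and the yellow ring (370,273). By the description I want the small orange one at (342,247). The stand is around (290,185), its leg points left (world +y), the red mark is at (252,168) and the post at about (262,192). Next I'll measure these and check the choice in a close crop.

```bash
python3 - <<'E'
from h import *
d=np.load("top.npz"); p,D=d["p"],d["D"]; c=cal("top"); P=cloud(c,D)
hsv=cv2.cvtColor(p,cv2.COLOR_RGB2HSV); H,S,V=cv2.split(hsv)
for nm,m in (("or",((H<14)|(H>176))&(S>150)&(V>100)),("yel",(H>22)&(H<35)&(S>150)&(V>100))):
    n,l,st,ce=cv2.connectedComponentsWithStats(m.astype(np.uint8))
    for i in range(1,n):
        u,v=ce[i]
        if st[i,4]>5 and 200<u<440 and 120<v<330:
            q=P[l==i]; print(nm,st[i],ce[i].round(1),onplane(c,u,v,0.024).round(4),"z",np.nanpercentile(q[:,2],[5,50,95]).round(3))
for u,v in((220,205),(360,195),(262,192),(283,190),(252,168)): print(u,v,P[v,u].round(4))
a=cv2.resize(p[140:300,200:400],None,fx=4,fy=4,interpolation=cv2.INTER_CUBIC); a=a[:600]; save("crop1.png",a[:, :800])
E
```

```text
or [420 155  11  11  89] [425.4 159.7] [ 0.6836 -0.4436  0.024 ] z [0.137 0.17  0.174]
or [290 190  13   9  31] [296.4 194. ] [ 0.5846 -0.0531  0.024 ] z [0.063 0.068 0.072]
or [335 240  16  15 122] [342.5 247.2] [ 0.4243 -0.1831  0.024 ] z [0.021 0.025 0.028]
or [308 267  23  22 265] [319.  277.5] [ 0.3384 -0.112   0.024 ] z [0.03  0.034 0.038]
220 205 [0.5589 0.1763 0.0055]
360 195 [ 0.5838 -0.2465 -0.001 ]
262 192 [0.5838 0.0477 0.0624]
283 190 [ 0.5886 -0.0131  0.063 ]
252 168 [0.671  0.0791 0.0103]
```

View pics/crop1.png

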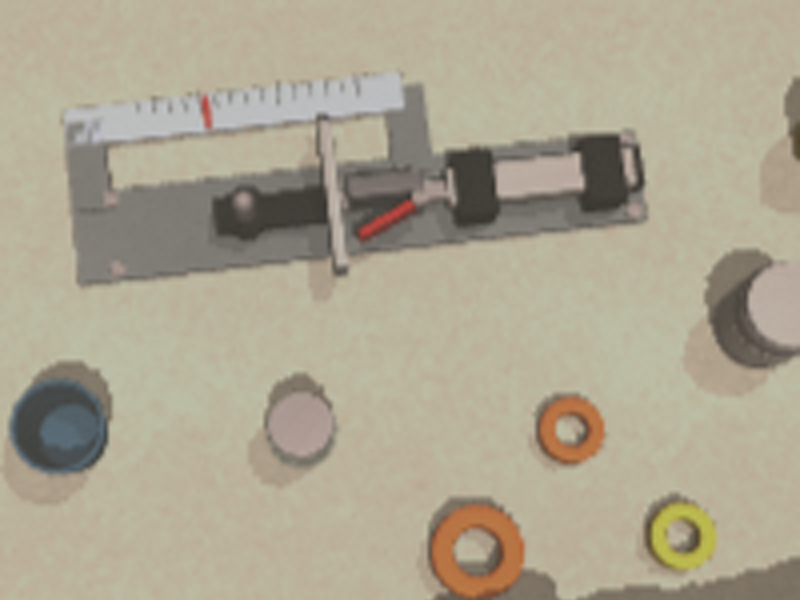

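The crop (picture 3) confirms the small orange ring, at crop (570,430), top image (342,247). Its top is 25 mm high and the larger orange ring's is 34 mm. Now a wrist look over the ring and the stand.

```bash
cat >> h.py <<'E'
def quat(th):  # tool down, tool x at world angle th (tool y at th-90deg)
    return [np.cos(th/2),np.sin(th/2),0,0]
E
python3 - <<'E'
from h import *
q0=np.array(ctrl.observe()["q"])
for th in(1.675,1.675-np.pi):
    for p in((.56,-.02,.28),(.424,-.183,.15),(.424,-.183,.002),(.58,.05,.05),(.57,.15,.05)):
        q=planner.ik(p,quat(th)); print(round(th,2),p,None if q is None else np.round(q,2))
E
```

```text
1.68 (0.56, -0.02, 0.28) [ 0.57  0.19 -0.7   1.58  0.12  1.41 -0.04]
1.68 (0.424, -0.183, 0.15) [ 0.78  0.04 -0.48  1.99  0.02  1.12  0.4 ]
1.68 (0.424, -0.183, 0.002) [ 0.74  0.26 -0.47  2.12  0.16  0.8   0.28]
1.68 (0.58, 0.05, 0.05) [ 0.53  0.51 -0.87  1.79  0.44  1.05 -0.4 ]
1.68 (0.57, 0.15, 0.05) [ 0.44  0.58 -0.99  1.77  0.55  1.09 -0.64]
-1.47 (0.56, -0.02, 0.28) None
-1.47 (0.424, -0.183, 0.15) None
-1.47 (0.424, -0.183, 0.002) [-0.72  0.51  1.23  2.18 -0.63  0.88 -2.14]
-1.47 (0.58, 0.05, 0.05) [-1.06  0.7   1.21  1.87 -0.74  1.12 -2.6 ]
-1.47 (0.57, 0.15, 0.05) [ 0.5   0.64 -1.1   1.77  0.63  1.13  2.45]
```

```bash
python3 - <<'E'
from h import *
ctrl.move_pose((.56,-.02,.30),quat(1.675)); 
c,p,D=grab("wrist"); np.savez("w1",p=p,D=D,R=c[3],t=c[4],f=c[0],cx=c[1],cy=c[2]); save("w1.png",p)
ctrl.move_pose((.43,-.17,.20),quat(1.675)); 
c,p,D=grab("wrist"); np.savez("w2",p=p,D=D,R=c[3],t=c[4],f=c[0],cx=c[1],cy=c[2])
save("w2.png",p)
print(-c[3].T@c[4],c[3][2], ctrl.observe()["t"])
E
```

```text
[ 0.42315699 -0.10146128  0.34368997] [ 0.03079656 -0.26783816 -0.96297159] 3.6667
```

View pics/w1.png

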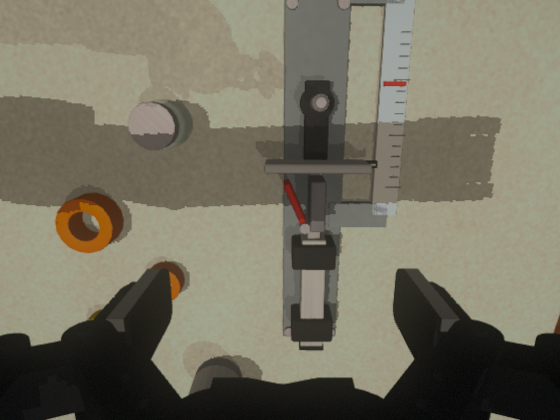

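View pics/w2.png

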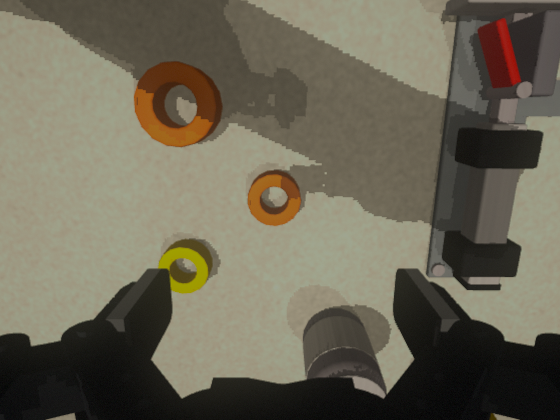

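Wrist picture w1 (4) shows the post tip at (320,102), pointer at (375,164), red mark at (395,84), crossbar at y≈167 and the lever at (297,205). w2 (5) shows the small orange ring at (274,198), the yellow ring at (184,270), the large orange ring at (178,104) and the can nearby at (345,350).

```bash
cat > meas.py <<'E'
from h import *
def load(n):
    d=np.load(n+".npz"); return (float(d["f"]),float(d["cx"]),float(d["cy"]),d["R"],d["t"]),d["p"],d["D"]
def hsvm(p): return cv2.split(cv2.cvtColor(p,cv2.COLOR_RGB2HSV))
def rect(Q):
    (x,y),(w,h),a=cv2.minAreaRect((Q[:,:2]*1000).astype(np.float32)); 
    if w<h: w,h,a=h,w,a+90
    return np.array([x,y,w,h,(a+90)%180-90]).round(2)
def big(m):
    n,l,st,ce=cv2.connectedComponentsWithStats(m.astype(np.uint8)); return l==1+st[1:,4].argmax()
E
python3 - <<'E'
from meas import *
c,p,D=load("w2"); H,S,V=hsvm(p); P=cloud(c,D)
m=big((((H<14)|(H>176))&(S>150)&(V>60)&(np.hypot(*(np.indices(H.shape)-np.array([198,274])[:,None,None]))<40)))
ct=max(cv2.findContours(m.astype(np.uint8),cv2.RETR_EXTERNAL,cv2.CHAIN_APPROX_NONE)[0],key=len)[:,0]
top=m&(P[...,2]>.018); Q=P[top]; print("ring top pts",len(Q),Q.mean(0).round(4),rect(Q))
q=np.array([onplane(c,u,v,.024) for u,v in ct])[:,:2]*1000; print("circle",cv2.minEnclosingCircle(q.astype(np.float32)),rect(q/1000), 'zmed',np.median(Q[:,2]))
cn=(P[...,2]>.04)&(P[...,2]<.11)&(P[...,1]<-.2)&(np.arange(560)>300)[None]&(np.arange(560)<390)[None]
print("can",np.nanmin(P[cn],0),np.nanmax(P[cn],0))
c,p,D=load("w1"); P=cloud(c,D); Z=P[...,2]; u=np.arange(560)[None]; v=np.arange(420)[:,None]; H,S,V=hsvm(p)
def box(a,b,e,f): return (u>=a)&(u<=b)&(v>=e)&(v<=f)
for nm,m in (("strip",big(box(365,420,0,225)&(Z>.006)&(S<40)&(V>130))),("bar",big(box(255,385,150,180)&(Z>.055))),
  ("block",big(box(295,340,170,240)&(Z>.068))),("posttip",box(300,340,85,120)&(Z>.066)),("mark",big(box(375,415,70,95)&((H<8)|(H>172))&(S>120))),
  ("lever",big(box(275,310,175,232)&((H<8)|(H>172))&(S>120)&(Z>.055))),("seat",big(box(295,345,78,130)&(Z>.03)&(Z<.045)))):
    Q=P[m&np.isfinite(Z)]; print(nm,m.sum(),rect(Q),"z",np.percentile(Q[:,2],[5,50,95]).round(4), Q.mean(0).round(4))
E
```

```text
ring top pts 366 [ 0.4345 -0.1698  0.0235] [ 426.78 -172.38   36.27   30.62  -42.9 ]
circle ((425.39764404296875, -174.0459747314453), 21.485132217407227) [ 426.64 -171.5    36.9    30.95  -42.47] zmed 0.02382166745476418
can [ 0.4684251  -0.33342409  0.04001832] [ 0.53294292 -0.291467    0.10165746]
strip 3090 [670.59 102.2  125.04  30.81 -84.65] z [0.0088 0.0102 0.0116] [0.6697 0.1055 0.0102]
bar 1145 [595.21 -11.32 108.53  10.56   5.75] z [0.0603 0.0649 0.0663] [ 0.5957 -0.0106  0.0644]
block 982 [591.47 -50.31  55.61  31.14 -83.89] z [0.0688 0.0748 0.0762] [ 0.5963 -0.0507  0.0743]
posttip 231 [588.72  53.31  15.54  15.09 -38.92] z [0.0705 0.0749 0.077 ] [0.5882 0.0533 0.0742]
mark 92 [671.95  82.31  23.37   4.25   6.05] z [0.0127 0.0144 0.0156] [0.6719 0.0819 0.0143]
lever 319 [575.14 -49.13  45.23   7.05 -60.32] z [0.0612 0.0677 0.0692] [ 0.575  -0.0483  0.0671]
seat 1147 [589.06  50.22  51.15  35.62 -84.03] z [0.0312 0.0344 0.0364] [0.5885 0.0503 0.034 ]
```

```bash
python3 - <<'E'
from meas import *
c,p,D=load("w2"); H,S,V=hsvm(p)
r=np.hypot(*(np.indices(H.shape)-np.array([198,274])[:,None,None]))
print("px",[tuple(cv2.cvtColor(p,cv2.COLOR_RGB2HSV)[y,x]) for x,y in((256,198),(274,180),(292,190),(290,210),(274,216))])
m=big((r<34)&(S>140)&((H<22)|(H>172)))
ct=max(cv2.findContours(m.astype(np.uint8),cv2.RETR_EXTERNAL,cv2.CHAIN_APPROX_NONE)[0],key=len)
print(m.sum(),cv2.boundingRect(ct)); (x,y),_,_=cv2.fitEllipse(ct)
q=(np.array([onplane(c,a,b,.024) for a,b in ct[:,0]])[:,:2]*1000).astype(np.float32)
print("ell",x,y,onplane(c,x,y,.024),cv2.minEnclosingCircle(q),cv2.fitEllipse(q[:,None]))
h=cv2.HoughCircles(cv2.cvtColor(p[150:250,220:330],cv2.COLOR_RGB2GRAY),cv2.HOUGH_GRADIENT,1.5,100,param1=100,param2=15,minRadius=20,maxRadius=32); print(h)
E
```

```text
px [(np.uint8(16), np.uint8(208), np.uint8(162)), (np.uint8(16), np.uint8(211), np.uint8(162)), (np.uint8(13), np.uint8(197), np.uint8(124)), (np.uint8(16), np.uint8(211), np.uint8(162)), (np.uint8(16), np.uint8(208), np.uint8(162))]
1814 (248, 171, 53, 55)
ell 273.7733459472656 197.97555541992188 [ 0.42487043 -0.1804112   0.024     ] ((425.4715270996094, -180.78883361816406), 24.837177276611328) ((424.9207458496094, -180.8985137939453), (45.7879638671875, 48.93464660644531), 1.187256932258606)
[[[54.75 50.25 26.15]]]
```

```bash
python3 - <<'E'
from h import *
q=quat(np.radians(95.8)); x,y=.425,-.181
ctrl.move_pose((x,y,.09),q); ctrl.move_l((x,y,.003),rate=.12)
o=ctrl.observe(); print(o["tcp_pos"],o["force"])
claw.set_gripper(0.0); o=ctrl.observe(); print("w",o["width"],o["force"],o["t"])
ctrl.move_l((x,y,.15),rate=.12)
o=ctrl.observe(); print("w",o["width"],o["tcp_pos"],o["force"],o["t"])
c,p,D=grab("wrist"); np.savez("w3",p=p,D=D,R=c[3],t=c[4],f=c[0],cx=c[1],cy=c[2]); save("w3.png",p)
c,p,D=grab("scene"); save("s3.png",cv2.resize(p[100:310,120:400],None,fx=2.5,fy=2.5))
E
```

```text
[ 0.42573972 -0.18121835  0.00383664] [ 0.10477012 -0.76680222  0.77786798]
w 0.5441759926354869 [-3.66222294  2.33848696 13.79490098] 5.525
w 0.5397883984349802 [ 0.42455745 -0.18081723  0.14927762] [ 0.06580285  0.11379294 -1.34172263] 6.9
```

View pics/w3.png

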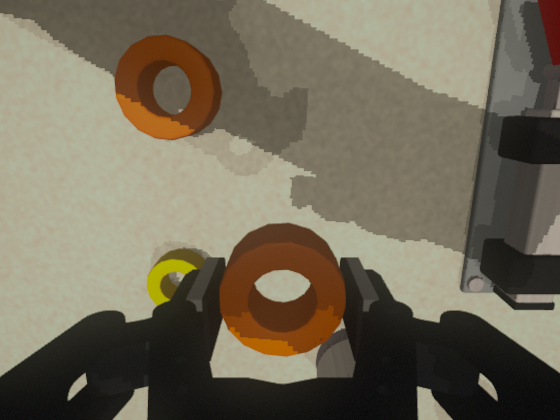

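The ring is held at (282,290), level between the pads; the yellow and large orange rings are untouched. Next I'll measure its offset from the TCP.

```bash
python3 - <<'E'
from meas import *
c,p,D=load("w3"); P=cloud(c,D); H,S,V=hsvm(p); u=np.arange(560)[None]; v=np.arange(420)[:,None]
m=big((S>140)&((H<22)|(H>172))&(u>215)&(u<352)&(v>215)&(v<362)); Q=P[m&np.isfinite(D)]; zt=np.percentile(Q[:,2],90)
print("z pct",np.percentile(Q[:,2],[1,10,50,90,99]).round(4))
m2=m&(np.abs(P[...,2]-zt)<.004); Q=P[m2]; print(len(Q),rect(Q),cv2.minEnclosingCircle((Q[:,:2]*1000).astype(np.float32)))
# bore at top: hole contour of top-face mask
g=cv2.findContours(big(m2).astype(np.uint8),cv2.RETR_CCOMP,cv2.CHAIN_APPROX_NONE); 
for ct,h in zip(g[0],g[1][0]):
    if len(ct)>40:
        q=(np.array([onplane(c,a,b,zt) for a,b in ct[:,0]])[:,:2]*1000).astype(np.float32); print(h[3],cv2.minEnclosingCircle(q),cv2.fitEllipse(q[:,None]))
E
```

```text
z pct [nan nan nan nan nan]
0 [0. 0. 0. 0. 0.] ((0.0, 0.0), 0.0)Traceback (most recent call last):
  File "<stdin>", line 7, in <module>
  File "meas.py", line 10, in big
    n,l,st,ce=cv2.connectedComponentsWithStats(m.astype(np.uint8)); return l==1+st[1:,4].argmax()
                                                                                ~~~~~~~~~~~~~~~^^
ValueError: attempt to get argmax of an empty sequence
```

```bash
python3 - <<'E'
from meas import *
c,p,D=load("w3"); P=cloud(c,D); H,S,V=hsvm(p); u=np.arange(560)[None]; v=np.arange(420)[:,None]
m=big((S>140)&((H<22)|(H>172))&(u>215)&(u<352)&(v>215)&(v<362)); F=np.isfinite(P[...,2]); Q=P[m&F]; print(m.sum(),len(Q),D[290,235],D[240,280])
print("z pct",np.percentile(Q[:,2],[1,10,50,90,99]).round(4) if len(Q) else "no depth")
g=cv2.findContours(m.astype(np.uint8),cv2.RETR_CCOMP,cv2.CHAIN_APPROX_NONE)
for zt in(.166,.169,.172):
  for ct,h in zip(g[0],g[1][0]):
    if len(ct)>40:
        q=(np.array([onplane(c,a,b,zt) for a,b in ct[:,0]])[:,:2]*1000).astype(np.float32); print(zt,h[3],cv2.boundingRect(ct),cv2.minEnclosingCircle(q),cv2.fitEllipse(q[:,None]))
E
```

```text
11810 11764 0.13605411 0.13204843
z pct [0.1491 0.1563 0.1688 0.1698 0.1705]
0.166 -1 (219, 224, 127, 133) ((423.9438171386719, -180.3057403564453), 27.354089736938477) ((423.8582763671875, -180.65367126464844), (47.22681427001953, 54.27058410644531), 5.664797306060791)
0.166 0 (253, 269, 59, 35) ((423.4188537597656, -176.33441162109375), 10.763906478881836) ((423.5221862792969, -177.2063446044922), (13.690247535705566, 20.591970443725586), 96.21365356445312)
0.169 -1 (219, 224, 127, 133) ((423.7801513671875, -178.70745849609375), 26.703550338745117) ((423.69659423828125, -179.04713439941406), (46.10369110107422, 52.979942321777344), 5.664781093597412)
0.169 0 (253, 269, 59, 35) ((423.2679748535156, -174.8321990966797), 10.508063316345215) ((423.3684997558594, -175.6818084716797), (13.36467170715332, 20.10226058959961), 96.21367645263672)
0.172 -1 (219, 224, 127, 133) ((423.616455078125, -177.10922241210938), 26.05304527282715) ((423.534912109375, -177.4405975341797), (44.980567932128906, 51.689308166503906), 5.664788246154785)
0.172 0 (253, 269, 59, 35) ((423.11639404296875, -173.3271484375), 10.251888275146484) ((423.2148132324219, -174.15725708007812), (13.039095878601074, 19.612560272216797), 96.21366882324219)
```

```bash
python3 - <<'E'
from meas import *
c,p,D=load("w3"); P=cloud(c,D); H,S,V=hsvm(p); u=np.arange(560)[None]; v=np.arange(420)[:,None]
m=(S>140)&((H<22)|(H>172))&(u>215)&(u<352)&(v>215)&(v<362)&(P[...,2]>.167); m=big(m)
g=cv2.findContours(m.astype(np.uint8),cv2.RETR_CCOMP,cv2.CHAIN_APPROX_NONE)
print(rect(P[m]),cv2.minEnclosingCircle((P[m][:,:2]*1000).astype(np.float32)))
for ct,h in zip(g[0],g[1][0]):
    if len(ct)>40:
        q=(np.array([onplane(c,a,b,.1695) for a,b in ct[:,0]])[:,:2]*1000).astype(np.float32); print(h[3],cv2.minEnclosingCircle(q),cv2.fitEllipse(q[:,None]))
E
```

```text
[ 424.05 -181.86   47.79   46.58  -82.45] ((423.7799377441406, -182.069091796875), 24.249874114990234)
-1 ((423.8050231933594, -181.15037536621094), 23.91290283203125) ((423.9478759765625, -181.07171630859375), (46.26768493652344, 46.89539337158203), 2.4627625942230225)
0 ((424.0553894042969, -181.0615234375), 12.780008316040039) ((423.9649963378906, -180.86318969726562), (24.468303680419922, 24.640533447265625), 98.41595458984375)
```

```bash
python3 - <<'E'
from h import *
q=quat(np.radians(95.8)); x,y=.5892,.0535
ctrl.move_pose((x,y,.13),q); ctrl.move_l((x,y,.09),rate=.12)
f0=np.array(ctrl.observe()["force"]); print(f0)
for z in(.078,.07,.06,.05,.044,.041,.039):
    ctrl.move_l((x,y,z),rate=.06); o=ctrl.observe(); f=np.array(o["force"])-f0; print(z,np.round(o["tcp_pos"],4),f.round(2),o["t"])
    if f[2]>6 or np.hypot(*f[:2])>5: print("contact"); break
c,p,D=grab("wrist"); np.savez("w4",p=p,D=D,R=c[3],t=c[4],f=c[0],cx=c[1],cy=c[2]); save("w4.png",p)
E
```

```text
[ 0.44081375  0.3074342  -0.59501696]
0.078 [0.589  0.0535 0.0777] [-0.86 -1.17  0.44] 8.9417
0.07 [0.5888 0.0535 0.0695] [-0.59 -1.05 -0.1 ] 9.225
0.06 [0.5888 0.0534 0.0594] [-0.62 -0.57 -0.14] 9.5417
0.05 [0.5888 0.0535 0.0494] [ 0.16 -0.12  0.81] 9.8583
0.044 [0.5889 0.0534 0.0436] [-0.58  0.08  0.21] 10.1083
0.041 [0.5891 0.0535 0.0408] [ 0.26 -0.66 -0.09] 10.3583
0.039 [0.5895 0.0536 0.0392] [0.33 0.31 2.2 ] 10.6083
```

View pics/w4.png

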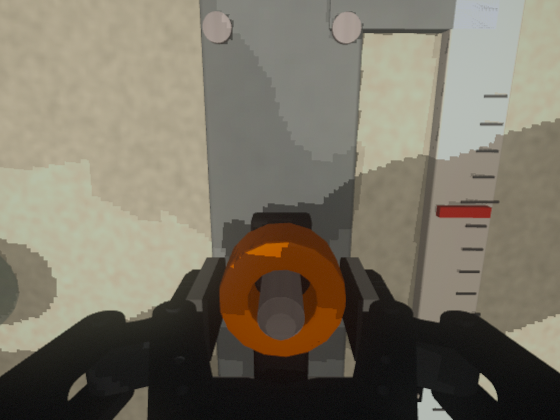

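The wrist view (picture 7) shows the ring around the post, with the post tip at (282,315), and only light seat contact (2 N). Now release, rise, and check from above.

```bash
cat >> h.py <<'E'
TH=np.radians(95.8); X=np.array([np.cos(TH),np.sin(TH)]); Y=np.array([-X[1],X[0]]); O=np.array([.5886,.0534])-.150*X
def fw(x,y,z): return np.r_[O+x*X+y*Y,z]
def wf(P): d=np.asarray(P)[...,:2]-O; return np.stack([d@X,d@Y],-1)
E
python3 - <<'E'
from meas import *
claw.set_gripper(1.0); x,y,_=ctrl.observe()["tcp_pos"]
ctrl.move_l((x,y,.14),rate=.15)
ctrl.move_pose(fw(.058,.004,.20),quat(TH))
c,p,D=grab("wrist"); np.savez("w5",p=p,D=D,R=c[3],t=c[4],f=c[0],cx=c[1],cy=c[2]); save("w5.png",p)
P=cloud(c,D); H,S,V=hsvm(p); W=wf(P)*1000; Z=P[...,2]*1000
m=(S>140)&(H<22)&(V>60)&(abs(W[...,0]-150)<35)&(abs(W[...,1])<35); Q=np.c_[W[m],Z[m]]; t=Q[Q[:,2]>np.percentile(Q[:,2],60)-2]
print("ring",m.sum(),np.percentile(Q[:,2],[5,50,95]).round(1),cv2.minEnclosingCircle(t[:,:2].astype(np.float32)))
red=((H<8)|(H>172))&(S>120)
for n,m in(("lever",red&(Z>60)&(abs(W[...,1]-20)<30)&(abs(W[...,0]-50)<40)),("mark",red&(Z>8)&(Z<20)&(W[...,1]<-60)),("bar",(Z>61)&(Z<68)&(abs(W[...,0]-85)<12)&(abs(W[...,1])<57)),
 ("post",(Z>72)&(abs(W[...,0]-150)<15)&(abs(W[...,1])<15)),("block",(Z>71)&(Z<80)&(abs(W[...,0]-47)<35)&(abs(W[...,1])<12)),("pointer",(Z>24)&(Z<36)&(abs(W[...,0]-85)<10)&(W[...,1]<-57)&(W[...,1]>-75))):
    print(n,m.sum(), W[m].min(0).round(1),W[m].max(0).round(1),W[m].mean(0).round(1),rect(W[m]/1000) if m.sum() else "")
print(ctrl.observe()["t"])
E
```

```text
ring 2791 [52.4 58.9 60.2] ((148.74618530273438, -0.23069003224372864), 23.676761627197266)
lever 600 [27.4 11.4] [70.5 35.3] [50.  23.5] [49.06 23.83 45.28  7.34 23.99]
mark 189 [167.8 -97.8] [172.7 -73.9] [170.1 -85.7] [170.25 -85.85  23.91   4.86 -89.77]
bar 2075 [ 73.3 -54.8] [90.1 54.5] [85.  0.] [ 81.7   -0.15 109.24  16.75  89.97]
post 384 [142.1  -7.9] [157.4   7.7] [149.6  -0. ] [149.96   0.15  14.8   14.78 -49.78]
block 1554 [18.9 -7.7] [74.1 11.4] [47.5  0.7] [46.39  0.97 55.81 18.79 -3.19]
pointer 110 [ 80.9 -67.8] [ 88.8 -57.4] [ 85.6 -63.5] [ 84.86 -62.55  10.38   7.95 -89.87]
12.525
```

View pics/w5.png

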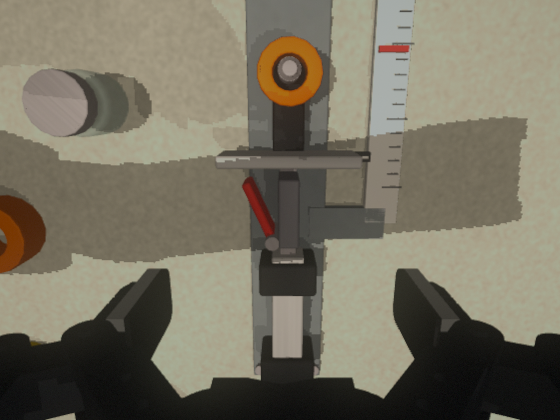

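Picture 8 shows the ring seated at (290,71); depth puts its top at 59 mm, as expected. The lever is still open at (258,208), the pointer is at (367,157) and the mark at (394,48). The required draw is about 85.2 mm. Descend beside the block and draw the leg.

```bash
cat >> meas.py <<'E'
def gap(name):
    c,p,D=grab("wrist"); np.savez(name,p=p,D=D,R=c[3],t=c[4],f=c[0],cx=c[1],cy=c[2]); save(name+".png",p)
    P=cloud(c,D); H,S,V=hsvm(p); W=wf(P)*1000; Z=P[...,2]*1000; red=((H<8)|(H>172))&(S>120); xt=W[...,0];yt=W[...,1]
    mk=red&(Z>8)&(Z<20)&(yt<-60)&(yt>-105); pt=(Z>22)&(Z<38)&(yt<-57)&(yt>-72)&(xt>60); bar=(Z>61)&(Z<68)&(abs(yt)<60)&(xt>60)
    po=(Z>72)&(abs(yt)<12)&(xt>130); lv=red&(Z>60)&(abs(yt-20)<30)
    for n,m in(("mark",mk),("pointer",pt),("bar",bar),("post",po),("lever",lv)):
        if m.sum(): print(n,m.sum(),W[m].min(0).round(1),W[m].max(0).round(1),W[m].mean(0).round(1),np.median(Z[m]).round(1))
        else: print(n,"none")
E
python3 - <<'E'
from meas import *
ctrl.move_l(fw(.065,.0045,.10),rate=.15)
ctrl.move_l(fw(.065,.0045,.034),rate=.10)
f0=np.array(ctrl.observe()["force"]); 
for x in(.075,.11,.147):
    ctrl.move_l(fw(x,.0045,.034),rate=.06); o=ctrl.observe(); f=np.array(o["force"])-f0; print(x,wf(o["tcp_pos"]).round(4),o["tcp_pos"][2].round(4),"fx,fy",(f[:2]@X).round(2),(f[:2]@Y).round(2),f[2].round(2),o["t"])
gap("w6")
E
```

```text
0.075 [0.0753 0.004 ] 0.0346 fx,fy -2.81 -0.36 1.69 14.4667
0.11 [0.1098 0.0046] 0.0339 fx,fy -3.55 -2.08 0.68 15.2
0.147 [0.1466 0.0045] 0.0339 fx,fy -4.44 -1.54 -0.43 15.9667
mark 671 [167.6 -98. ] [173.2 -73.5] [170.5 -85.1] 14.1
pointer 477 [158.7 -68.9] [167. -57.] [164.3 -63.2] 33.2
bar 13502 [119.3 -54.7] [242.7  60. ] [159.7   3.3] 65.0
post 10778 [130. -12.] [235.4  12. ] [170.5   0. ] 76.4
lever 2136 [118.1   8.8] [158.3  35.7] [137.4  26.3] 67.4
```

View pics/w6.png

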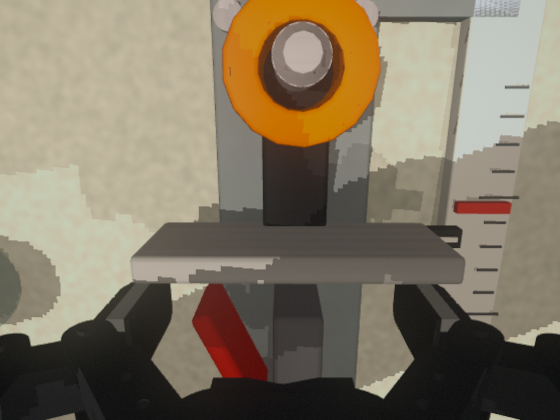

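Picture 9 shows the leg drawn partly: pointer at (445,237), mark at (482,207), about 7.4 mm to go. The ring is still on the post and the lever untouched.

```bash
python3 - <<'E'
from meas import *
ctrl.move_l(fw(.1543,.0045,.034),rate=.05); print(wf(ctrl.observe()["tcp_pos"]).round(4),ctrl.observe()["t"])
gap("w7")
d=np.load("w7.npz"); p=d["p"]; save("w7c.png",cv2.resize(p[160:260,400:540],None,fx=5,fy=5,interpolation=cv2.INTER_NEAREST))
E
```

```text
[0.1542 0.0046] 16.3167
mark 675 [166.2 -98.2] [173.3 -73.3] [170.7 -85.6] 14.1
pointer 476 [166.3 -68.3] [174.7 -57.1] [171.9 -63.1] 33.2
bar 13485 [126.8 -54.6] [249.1  60. ] [167.2   3.3] 65.0
post 10885 [134.6 -12. ] [242.9  12. ] [177.5   0. ] 76.4
lever 2124 [126.    8.8] [165.5  35.3] [144.9  26.3] 67.3
```

View pics/w7c.png

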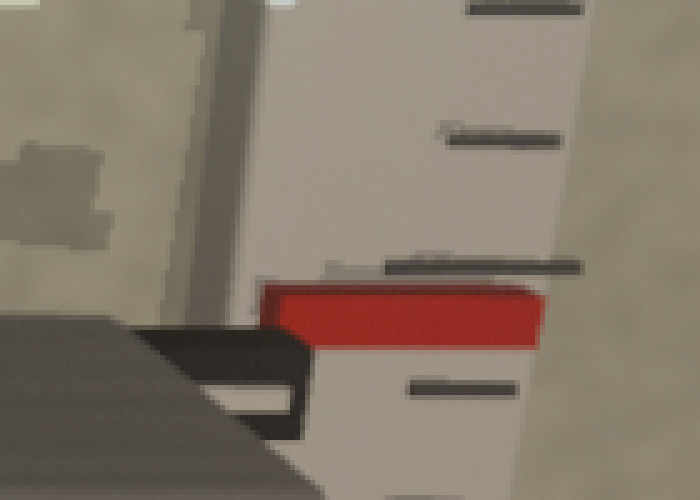

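```bash
python3 - <<'E'
from meas import *
c,p,D=load("w7"); P=cloud(c,D)
for n,u,v,z in(("line",400+250/5-.4,160+400/5-.4,.0333),("mark",400+405/5-.4,160+321/5-.4,.0141),("mark top L",400+300/5,160+321/5-.4,.0141)):
    print(n,(wf(onplane(c,u,v,z))*1000).round(2),(P[int(round(v)),int(round(u))]*1000).round(1))
W=wf(P)*1000;Z=P[...,2]*1000
col=slice(448,456); 
for v in range(224,250,2): print(v,p[v,452],W[v,452].round(1),Z[v,452].round(1))
H,S,V=hsvm(p); m=((H<8)|(H>172))&(S>120)&(Z>13)&(Z<16)&(W[...,1]<-60)&(W[...,1]>-105); print("mark top",W[m].min(0),W[m].max(0),rect(W[m]/1000))
c,p,D=load("w5");P=cloud(c,D);W=wf(P)*1000;Z=P[...,2]*1000; m=(Z>31)&(Z<36)&(W[...,1]<-57)&(W[...,1]>-75)&(abs(W[...,0]-85)<10); print("pointer top w5",W[m].min(0),W[m].max(0))
E
```

```text
line [169.7  -63.05] [649.2  79.4  34. ]
mark [170.32 -85.45] [672.   82.1  13.6]
mark top L [170.32 -76.03] [662.2  81.2  14.2]
224 [88 39 33] [169.2 -73.9] 10.9
226 [44 40 35] [174.4 -65. ] 29.7
228 [42 38 32] [174.1 -64.3] 31.4
230 [47 43 38] [174.  -63.3] 33.8
232 [48 43 39] [172.9 -63.7] 33.2
234 [46 42 37] [172.3 -63.4] 33.9
236 [65 60 54] [171.1 -64.1] 32.8
238 [153 144 129] [170.8 -63.5] 34.3
240 [160 151 135] [170.1 -63.4] 34.7
242 [104  95  85] [169.1 -63.6] 34.5
244 [45 41 38] [167.8 -64.3] 33.2
246 [44 41 37] [167.1 -64.1] 33.8
248 [88 82 74] [175.  -53.3] 56.2
mark top [167.6967563  -98.18978611] [173.34300786 -73.30431082] [170.52 -85.75  24.89   5.65  90.  ]
pointer top w5 [ 80.89281209 -67.75001323] [ 88.70515163 -57.35836701]
```

By depth and by ray the pointer is at 169.9–170.4 and the mark at 170.3–170.5, so the leg is at the mark (picture 10: pointer's white line (250,400), mark (405,320) in the crop). Close the lever now, while holding.

```bash
python3 - <<'E'
from meas import *
ctrl.move_l(fw(.1545,.0041,.034),rate=.05)
for w in(.6,0.0):
    claw.set_gripper(w); o=ctrl.observe(); f=np.array(o["force"]); print("w",o["width"].round(3),wf(o["tcp_pos"]).round(4),o["tcp_pos"][2].round(4),"F",(f[:2]@X).round(1),(f[:2]@Y).round(1),f[2].round(1),o["t"])
ctrl.hold(.3); gap("w8"); o=ctrl.observe(); print(o["width"],wf(o["tcp_pos"]),o["force"])
c,p,D=load("w8"); P=cloud(c,D);W=wf(P)*1000;Z=P[...,2]*1000; H,S,V=hsvm(p)
for n,m in(("ptr top",(Z>31)&(Z<36)&(W[...,1]<-60)&(W[...,1]>-72)&(W[...,0]>150)),("mark top",((H<8)|(H>172))&(S>120)&(Z>12)&(Z<17)&(W[...,1]<-60)&(W[...,1]>-105))): print(n,rect(W[m]/1000),np.percentile(W[m][:,0],[2,50,98]))
E
```

```text
Traceback (most recent call last):
AttributeError: 'float' object has no attribute 'round'
```

```bash
python3 - <<'E'
from meas import *
o=ctrl.observe(); print(o["width"],wf(o["tcp_pos"]),o["t"])
claw.set_gripper(0.0); o=ctrl.observe(); f=np.array(o["force"]); print("w",o["width"],wf(o["tcp_pos"]).round(4),o["tcp_pos"][2],"F",f[:2]@X,f[:2]@Y,f[2],o["t"])
ctrl.hold(.3); gap("w8"); o=ctrl.observe(); print(o["width"],wf(o["tcp_pos"]),o["force"])
c,p,D=load("w8"); P=cloud(c,D);W=wf(P)*1000;Z=P[...,2]*1000; H,S,V=hsvm(p)
for n,m in(("ptr top",(Z>31)&(Z<36)&(W[...,1]<-60)&(W[...,1]>-72)&(W[...,0]>150)),("mark top",((H<8)|(H>172))&(S>120)&(Z>12)&(Z<17)&(W[...,1]<-60)&(W[...,1]>-105))): print(n,rect(W[m]/1000),np.percentile(W[m][:,0],[2,50,98]))
E
```

```text
0.6024840423148666 [0.15428428 0.00365968] 17.05
w 0.2471720823511205 [0.1544 0.0026] 0.03446679333488717 F -4.617436591967367 -7.694260181034352 0.20408044507249024 17.425
mark 632 [166.1 -99.7] [173.3 -73.1] [170.9 -85.6] 14.1
pointer 468 [166.1 -68.4] [174.7 -57. ] [171.8 -63.3] 33.1
bar 11896 [128.9 -54.7] [249.6  54.9] [169.5   1.2] 65.0
post 13443 [135.1 -12. ] [243.3  12. ] [176.1  -1.6] 88.9
lever 1582 [128.9   6.8] [165.1  15.4] [147.5  11.4] 67.9
0.250500262367582 [0.15441747 0.00261086] [ 8.78925913 -3.64826655  1.12420238]
ptr top [170.38 -64.12   8.6    8.19   0.4 ] [166.49784895 171.45308162 174.38539939]
mark top [170.43 -85.7   25.21   5.51  89.22] [168.13452528 170.95679404 173.09105003]
```

View pics/w8.png

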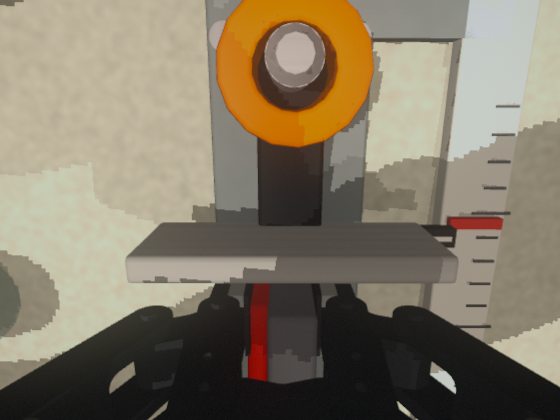

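Picture 11 shows the lever flat along the block at (260,330), the ring on the post at (295,60), and the pointer (440,237) at the mark (475,222). One last check of the lever angle and stability, then hand in.

```bash
python3 - <<'E'
from meas import *
ctrl.hold(.5); gap("w9"); c,p,D=load("w9"); P=cloud(c,D);W=wf(P)*1000;Z=P[...,2]*1000; H,S,V=hsvm(p)
m=((H<8)|(H>172))&(S>120)&(Z>66)&(Z<70)&(abs(W[...,1]-12)<12)&(W[...,0]<170); print("lever top",m.sum(),rect(W[m]/1000))
for a in range(130,166,6):
    s=m&(abs(W[...,0]-a)<3); print(a,s.sum(),W[s][:,1].min().round(1),W[s][:,1].max().round(1)) if s.any() else 0
m=(S>140)&(H>=8)&(H<22)&(W[...,0]>190)&(abs(W[...,1])<35); print("ring z",np.percentile(Z[m],[50,95]))
o=ctrl.observe(); print(o["width"],wf(o["tcp_pos"]),o["force"],o["t"])
ctrl.close_job()
E
```

```text
mark 630 [166.3 -99.5] [173.2 -73.1] [170.9 -85.6] 14.1
pointer 466 [166.1 -68.4] [174.8 -57.1] [171.8 -63.3] 33.2
bar 11968 [129.  -54.7] [250.5  54.7] [169.5   1.2] 65.0
post 13445 [134.8 -12. ] [243.  12.] [176.   -1.6] 89.5
lever 1587 [129.    6.8] [165.4  15.4] [147.5  11.3] 67.9
lever top 1356 [144.79  11.7   31.41   6.73  -1.41]
130 97 8.7 15.4
136 284 8.6 15.3
142 258 8.5 15.1
148 267 8.5 14.1
154 277 8.4 14.0
160 173 8.0 14.0
ring z [58.99729639 60.16718339]
0.24671223967913172 [0.15441787 0.0026227 ] [ 7.787573   -2.90411769  1.0742557 ] 18.325
the job is handed in; nothing more can be done
```

The job is done and handed in at 18.3 s of the 54 s allowed. I picked up the small orange ring, seated it on the post and let it go. I then drew the leg out to the mark and closed the lever with the gripper, which was still squeezing it at hand-in.

Last checks from the wrist camera just before hand-in:

| Check | Result |
|---|---|
| Ring top height | 59 mm, which is fully down on its seat |
| Pointer against mark, along the frame | both at about 170.4 mm; separate readings of the pointer's line and edges before closing differed from the mark by up to 0.6 mm |
| Lever | flat against the block to about 1.4°, roughly the measuring noise |
| Wrist force | about 8 N |

- **Small disagreements:** the gripper reads about 21 mm across the block and lever, where 24 mm was expected. It read about 2 mm low on the ring too, so I put this down to the gripper reading. The hand also shifted about 1.5 mm sideways while closing, without moving the leg.
- **Script error:** a print error stopped my script when the gripper was half closed. The leg stayed at the mark, and I finished closing from there.
- **Other things on the table:** I did not touch any of them that I know of, but I took no final overview picture to confirm it.

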